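Pack a riser up to the height gauge

TASK

On top of the riser block that stands on the height gauge's spot, lay two of the three packing plates from the sloping rack, flat, square on the block and one on the other, choosing the two that bring the top of the stack up to the gauge finger's underside with only a hair (2 to 3 mm) to spare. Then slide the gauge finger along its rail until its tip stands over the middle of the stack, and let go. Leave the third plate on the rack, and leave both riser blocks and the other things on the bench where they are.

Things in the scene. Friction and masses are not known exactly. Their poses are not given: they have to be found in the camera images.
- rack: grey rack, fixed, 330 mm wide (y) with a deck that slopes 30 degrees, rising away from the robot; three side-by-side bays 105 mm apart, one plate lying in each with its lower end against a 10 mm high lip. Low strips (3 mm wide, 5 mm high) part the bays. Origin on the bench under the deck's centre, which is 50 mm up; x points away from the robot, up the slope. The space above it is free; a cabinet about 0.4 m high stands behind it, from about x = 0.62 m on
- plate_thin_center (a point): centre of the thin packing plate: plain aluminium, 110 mm long x 50 mm wide x 14 mm thick. Its axes: x along the length, y across the width, z through the thickness. At the start it lies on one of the three bays of the rack (which bay varies), so its x points up the slope, away from the robot, and its z leans 30 degrees from vertical towards the robot
- plate_mid_center (a point): centre of the middle packing plate: plain aluminium, 110 mm long x 50 mm wide x 20 mm thick. Its axes: x along the length, y across the width, z through the thickness. At the start it lies on one of the three bays of the rack (which bay varies), so its x points up the slope, away from the robot, and its z leans 30 degrees from vertical towards the robot
- plate_thick_center (a point): centre of the thick packing plate: plain aluminium, 110 mm long x 50 mm wide x 28 mm thick. Its axes: x along the length, y across the width, z through the thickness. At the start it lies on one of the three bays of the rack (which bay varies), so its x points up the slope, away from the robot, and its z leans 30 degrees from vertical towards the robot
- gauge: height gauge, fixed on the bench. Origin on the bench at the middle of its stacking spot; x points away from the robot to the rail, which runs along y at x = +105 mm, 23 mm high (end blocks 36 mm), with a slide on it. A low stop (8 mm high) stands behind the riser's far end at x = +67 mm
- gauge_spot (a point): middle of the stacking spot, at bench height: the stack belongs centred here, plates lengthwise along the gauge's x
- riser_low: the low steel riser block, 120 x 60 mm and 26 mm high, lying flat; origin at the middle of its underside, x along its length. Either this or the high one stands on the gauge's spot, the other (a spare) about 190 mm beside it
- riser_high: the high steel riser block, 120 x 60 mm and 40 mm high, lying flat; origin at the middle of its underside, x along its length. Either this or the low one stands on the gauge's spot, the other (a spare) about 190 mm beside it
- slide_grip (a point): middle of the black upright grip tab on the gauge's slide, 110 mm above the bench: 14 mm thick along the gauge's y, 26 mm along x, its faces reaching from 84 to 131 mm above the bench; pinch it across y from above. It stands at x = +105 mm of the gauge
- finger_tip (a point): point on the underside of the gauge's flat steel finger, 76.5 mm above the bench, that comes straight over gauge_spot when slid home (the finger is 14 mm wide, runs from the slide towards the robot and ends 11 mm past this point). A right stack is 74 mm high and leaves 2.5 mm under it; any other two plates are at least 6 mm off
- slide (a joint): position of the gauge's slide along its rail, in m, growing towards the gauge's +y: 0 to 0.025 at the start (finger beside the spot), 0.12 when the finger's tip is over the middle of the spot, end stop at 0.145. It stays where it is left; moving it takes 2 N and a little more when fast

How it is judged:
By the outcome, as a careful person would: the job done as asked, in the order asked, and still so for the second after the job is handed in, with the robot touching nothing.
It also fails if it takes over 72 s, if anything falls off the work surface, if the arm or the gripper's body presses on something with over 40 N, if the wrist force passes 120 N, or if a joint passes its speed limit or range.

ROBOT

A 7-joint arm with a two-finger parallel gripper is mounted at the origin on a cart in front of the work surface, level with it; the furniture and walls round the work are solid. World frame = base frame: x ahead of the robot, y to its left, z up, the work surface at z = 0. Lengths are in m, angles in rad, forces in N, time in s.
With the tool pointing down it reaches from about 0.425 to 0.925 m from the base axis. Payload 6.8 kg.
Tool frame: the origin (TCP) lies on the centre line of the jaws, within the pads' length; the fingertips stand 17 mm ahead of it and the grasp point (between the pads) lies 2 mm behind it; z points along the fingers, x is the direction in which the jaws open and shut, and the axes are right-handed (so a half turn about z gives the same grasp; the last joint's range is limited). The gripper opens to 85 mm and grips with 20 to 120 N. Pads are 22 mm wide; open, the fingers measure 114 mm over their backs; the gripper's body (76 mm by 85 mm) begins 54 mm behind the grasp point. The pads swing forward as they close: fully open they stand 13 mm farther back than shut.
Start: joints at [1.094, 0.477, 0.022, 1.555, -0.011, 1.109, -0.083], TCP at [0.243, -0.63, 0.248] pointing down, gripper open.
Joint ranges: [-2.96, 2.96], [-0.34, 2.1], [-1.41, 1.46], [0.24, 2.44], [-1.37, 4.51], [0.17, 1.92], [-2.96, 2.96]. Speed limits (rad/s): [2.39, 2.39, 3.14, 3.14, 3.14, 3.14, 3.14].

INTERFACE

Orientations are given as a rotation vector (axis times angle).
In Python, from bench import r gives the robot as it stands.
- The arm moves only by the tool arm_command, never from a script. Its argument "increments" is a list of rows, each a list of 3 entries, a list of its own where there are three numbers: the shift along the world's x, y, z in m, then the turn, a rotation vector about the world's x, y, z in rad, then the opening in per cent of the stroke, from 0 (shut) to 100 (fully open). A call has 1 to 10 rows; each row is the pose to reach, as a shift and turn from the pose commanded when the call began; what a row does not reach only later rows make up. A row lasts 1/10 s, in which the tool goes at most 50 mm and 8.59 degrees, less where a joint would pass 70% of its speed; a pose out of reach is approached as far as the arm can. A call with a gripper value outside its range is refused whole. The fingers move at their own pace and stop on an object; "newtons" is the grip in N (left out, the last holds). Time passes only in rows, so rows that repeat a pose let the fingers close. It gives the time, the measured TCP pose, the force and the opening at its end, in the units of the state.
- r.get_obs(): the state, without advancing time (a new reading comes with each control period).
- r.grab_frame(name): name is "scene" or "top" or "wrist"; returns the picture (384x512x3 uint8, blue, green, red); there is no depth.
- r.camera_model(name): a dict with "camera_matrix" (3x3 intrinsics, pixels), "camera_from_world" (4x4, takes a point from world to camera coordinates). Camera axes: x right, y down, z forward; pixel columns grow to the right and rows downward; lengths in m; the calibration is good to about 2 mm. A picture is of the moment at which its call begins: read the wrist's pose just before it. camera_model takes no time and is no camera call; for the wrist camera it gives the pose at the moment of the call.
- r.hand_in(): hands the job in, once; it reports no verdict.
The state is a dict: "clock": time; "joints": joint angles; "qvel": joint speeds; "tau": joint torques, N m; "tcp_pos": TCP position; "orientation": TCP orientation; "contact_force": force on the tool from outside, world axes, zero at the start; "moment": the same for the moment, N m; "grip_width": finger opening in m.
Only numpy, scipy, OpenCV 4.12 (cv2) and the standard library are available. Lean on these libraries where they do the work, as an engineer would, in place of code of your own. Each camera call takes 0.05 s, during which the arm holds its last target. There are 200 camera calls.

## Working session

There is one attempt and no reset: what is moved stays moved. The work goes in short steps, Python scripts to look and compute and a tool call to move; the robot and the scene stay as the last step left them, time stands still between calls to the robot, and variables do not carry over. Pictures are saved under pics/ and viewed, about 8 in all and at most 12, crops included, and the job is handed in when it is done.

Besides the shell and the picture viewer there is one more tool, called after "Call:" as a command line: name --argument value ..., lists and objects as JSON in quotes. arm_command: Moves the arm, as the interface text tells. Its arguments: {"type":"object","properties":{"increments":{"type":"array","items":{"type":"array"}},"newtons":{"type":"number"}},"required":["increments"]}

```bash
mkdir -p pics; ls; python3 - <<'E'
from bench import r
import cv2,numpy as np
o=r.get_obs();print({k:np.round(v,3) for k,v in o.items()})
a=r.grab_frame("scene");b=r.grab_frame("top")
cv2.imwrite("pics/scene0.png",a);cv2.imwrite("pics/top0.png",b)
for n in("scene","top"):
    m=r.camera_model(n);print(n,np.round(m["camera_matrix"],2).tolist(),np.round(m["camera_from_world"],4).tolist())
cv2.imwrite("pics/both.png",cv2.resize(b,(800,600),interpolation=cv2.INTER_CUBIC))
E
```

```text
pics
{'clock': np.float64(0.0), 'joints': array([ 1.094,  0.478,  0.022,  1.556, -0.012,  1.109, -0.083]), 'qvel': array([-0.   ,  0.002,  0.001, -0.001,  0.002, -0.   ,  0.   ]), 'tau': array([ 0.0000e+00, -5.9644e+01,  1.6070e+00, -2.8120e+01,  1.2000e-02,
        9.0000e-03, -0.0000e+00]), 'tcp_pos': array([ 0.243, -0.629,  0.247]), 'orientation': array([-2.59 ,  1.776,  0.003]), 'contact_force': array([ 0.559, -0.008,  0.667]), 'moment': array([ 0.024,  0.002, -0.029]), 'grip_width': np.float64(0.085)}
scene [[452.67, 0.0, 252.97], [0.0, 452.67, 191.52], [0.0, 0.0, 1.0]] [[-0.865, -0.5012, -0.0233, 0.4787], [-0.2398, 0.4539, -0.8582, 0.1759], [0.4407, -0.7367, -0.5128, 1.0494], [0.0, 0.0, 0.0, 1.0]]
top [[436.07, 0.0, 252.79], [0.0, 436.07, 192.54], [0.0, 0.0, 1.0]] [[0.0015, -1.0, 0.0063, 0.0522], [-0.9864, -0.0025, -0.1642, 0.5265], [0.1642, -0.006, -0.9864, 1.4689], [0.0, 0.0, 0.0, 1.0]]
```

View pics/both.png

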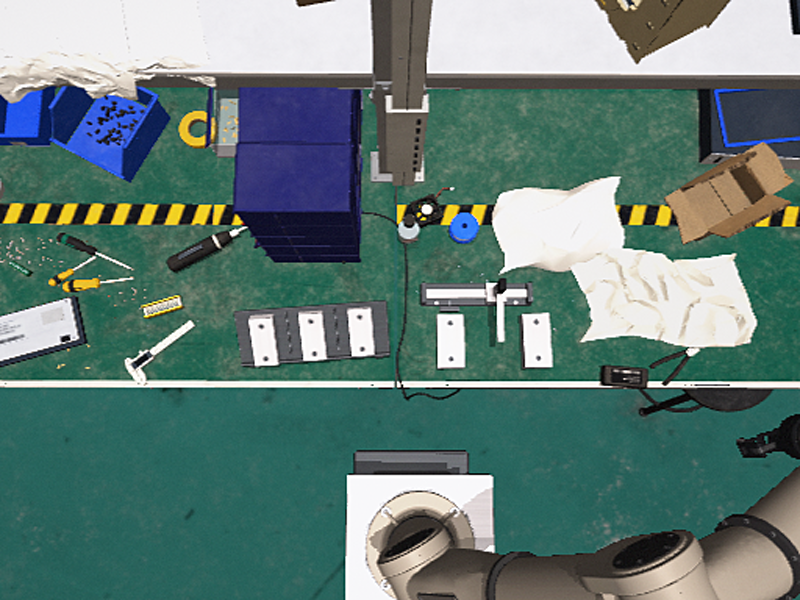

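View pics/scene0.png

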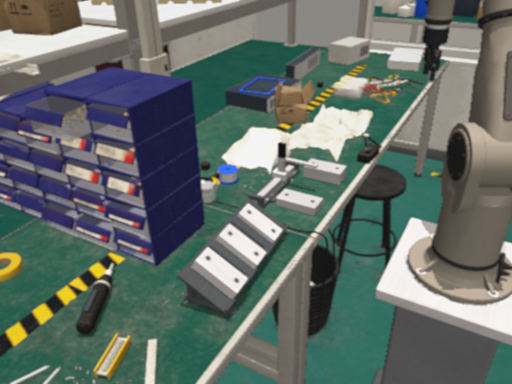

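Top view: the rack is centred near (311,333), and its three plates sit at about x=262, 312 and 366. The riser on the spot is at (451,340), the spare at (537,340), and the slide's tab at (502,288). I'll convert these roughly, then look from near with the wrist camera.

```bash
cat > h.py <<'E'
from bench import r
import cv2,numpy as np
from scipy.spatial.transform import Rotation as R
def ray(m,u,v,z):
    K=m["camera_matrix"];T=m["camera_from_world"];Rt=T[:3,:3];c=-Rt.T@T[:3,3]
    d=Rt.T@np.linalg.inv(K)@np.array([u,v,1.]);return c+d*(z-c[2])/d[2]
def proj(m,P):
    P=np.atleast_2d(P);T=m["camera_from_world"];q=(T[:3,:3]@P.T).T+T[:3,3];q=(m["camera_matrix"]@q.T).T;return q[:,:2]/q[:,2:]
E
python3 - <<'E'
from h import *
m=r.camera_model("top")
for n,u,v,z in[("p1",262,340,.06),("p2",312,335,.06),("p3",366,330,.06),("rackL",237,340,.05),("rackR",388,328,.05),("spot",451,340,.03),("spare",537,340,.03),("tab",502,288,.13),("railL",422,294,.036),("railR",532,295,.036)]:
    print(n,np.round(ray(m,u/1.5625,v/1.5625,z),3))
w=r.camera_model("wrist");o=r.get_obs();Rt=R.from_rotvec(o["orientation"]).as_matrix();T=np.linalg.inv(w["camera_from_world"])
print(w["camera_matrix"]);print("cam in tool",np.round(Rt.T@(T[:3,3]-o["tcp_pos"]),3),np.round(Rt.T@T[:3,:3],3).tolist());print(np.round(Rt,3).tolist())
E
```

```text
p1 [0.437 0.342 0.06 ]
p2 [0.448 0.234 0.06 ]
p3 [0.459 0.116 0.06 ]
rackL [0.438 0.398 0.05 ]
rackR [0.465 0.069 0.05 ]
spot [ 0.441 -0.071  0.03 ]
spare [ 0.441 -0.262  0.03 ]
tab [ 0.54  -0.171  0.13 ]
railL [ 0.543 -0.007  0.036]
railR [ 0.542 -0.253  0.036]
[[322.42359863   0.         262.53544121]
 [  0.         322.42359863 189.70038159]
 [  0.           0.           1.        ]]
cam in tool [-0.    -0.076 -0.125] [[1.0, 0.0, 0.001], [-0.001, 0.954, 0.3], [-0.001, -0.3, 0.954]]
[[0.36, -0.933, -0.001], [-0.933, -0.36, 0.001], [-0.002, 0.0, -1.0]]
```

Call:
arm_command --increments '[[[0.12,0.36,0.1],[0,0,-0.37],100],[[0.12,0.36,0.1],[0,0,-0.37],100],[[0.12,0.36,0.1],[0,0,-0.37],100],[[0.12,0.36,0.1],[0,0,-0.37],100],[[0.12,0.36,0.1],[0,0,-0.37],100],[[0.12,0.36,0.1],[0,0,-0.37],100],[[0.12,0.36,0.1],[0,0,-0.37],100],[[0.12,0.36,0.1],[0,0,-0.37],100],[[0.12,0.36,0.1],[0,0,-0.37],100],[[0.12,0.36,0.1],[0,0,-0.37],100]]'

```text
clock: 1.1
tcp_pos: [0.3635, -0.2691, 0.3485]
orientation: [2.222, -2.22, 0.001]
contact_force: [-0.1, -0.2, -0.6]
grip_width: 0.0851
```

Call:
arm_command --increments '[[[0.12,0.35,0],[0,0,0],100],[[0.12,0.35,0],[0,0,0],100],[[0.12,0.35,0],[0,0,0],100],[[0.12,0.35,0],[0,0,0],100],[[0.12,0.35,0],[0,0,0],100],[[0.12,0.35,0],[0,0,0],100],[[0.12,0.35,0],[0,0,0],100],[[0.12,0.35,0],[0,0,0],100],[[0.12,0.35,0],[0,0,0],100],[[0.12,0.35,0],[0,0,0],100]]'

```text
clock: 2.1
tcp_pos: [0.4835, 0.0786, 0.3474]
orientation: [2.217, -2.224, -0.001]
contact_force: [0.8, -0.7, 0.2]
grip_width: 0.0854
```

```bash
python3 - <<'E'
from h import *
import pickle
o=r.get_obs();m=r.camera_model("wrist");a=r.grab_frame("wrist");print(np.round(o["tcp_pos"],3),np.round(o["orientation"],3),np.round(o["joints"],2),o["clock"])
pickle.dump((m,o),open("w1.pkl","wb"));cv2.imwrite("w1raw.png",a)
cv2.imwrite("pics/w1.png",cv2.resize(a,(800,600),interpolation=cv2.INTER_CUBIC))
E
```

```text
[0.484 0.079 0.347] [ 2.217e+00 -2.224e+00 -1.000e-03] [ 0.18  0.12 -0.51  1.83  0.06  1.21 -1.92] 2.1
```

View pics/w1.png

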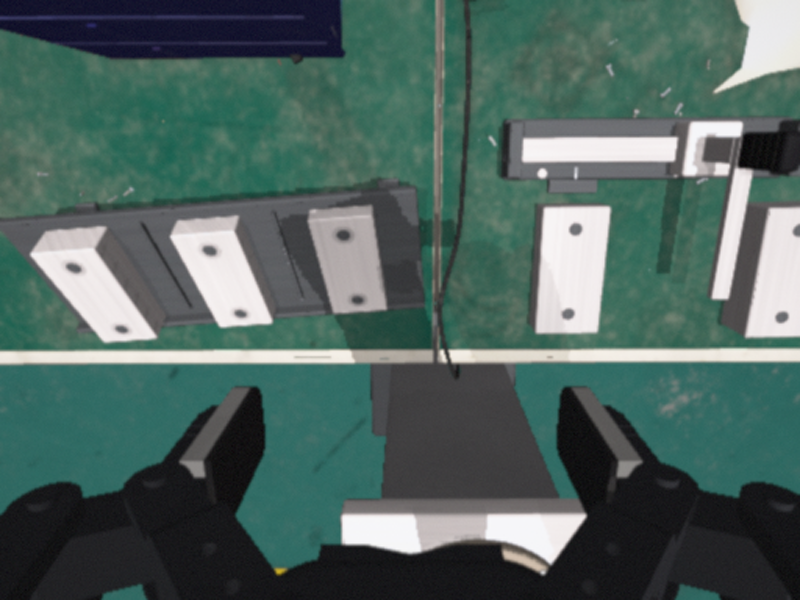

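The left plate shows the most side face, so it looks thick. The right one is in shade. The riser on the spot is at about (570,270) and the spare at about (775,270). I'll enlarge both areas to pick corners.

```bash
python3 - <<'E'
from h import *
a=cv2.imread("w1raw.png")
c=a[110:225,0:275];cv2.imwrite("pics/w1rack.png",cv2.convertScaleAbs(cv2.resize(c,None,fx=2.9,fy=5,interpolation=cv2.INTER_CUBIC),alpha=1.,beta=0))
c=a[70:220,312:512];cv2.imwrite("pics/w1gauge.png",cv2.resize(c,None,fx=4,fy=4,interpolation=cv2.INTER_CUBIC))
E
```

```text
(no output)
```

View pics/w1rack.png

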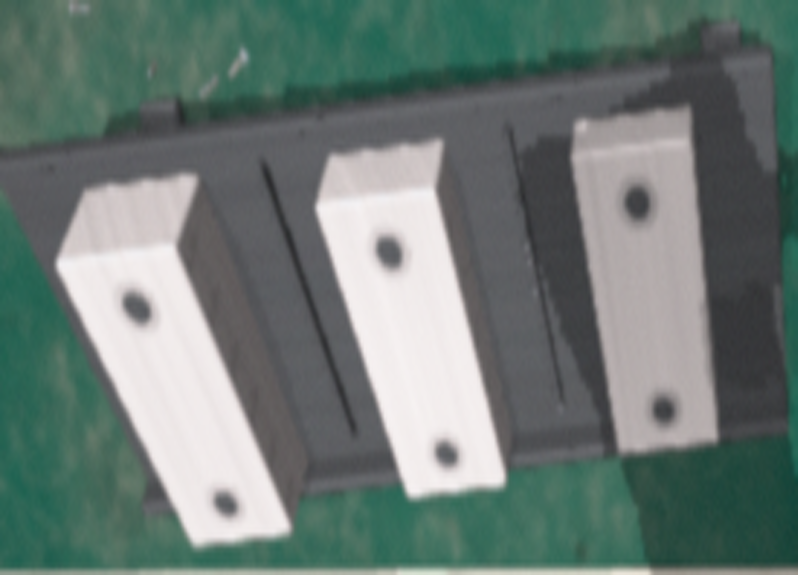

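View pics/w1gauge.png

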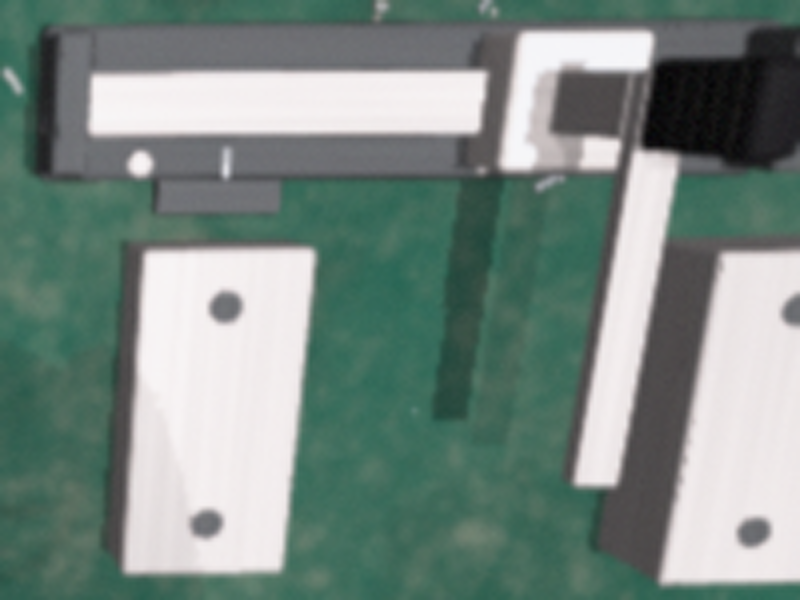

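Bays are clear now: left is thick, middle is mid, right is thin, going by their visible ends of roughly 80, 60 and 40 px. Next I'll fit poses and thicknesses from the corners I read off.

```bash
cat > fit1.py <<'E'
from h import *
import pickle,itertools
from scipy.optimize import least_squares
m,o=pickle.load(open("w1.pkl","rb"))
P=[[(58,262),(175,245),(291,533),(195,547)],[(318,207),(436,187),(505,487),(410,498)],[(573,157),(690,139),(717,441),(620,454)]]
P=np.array(P,float);P[...,0]/=2.9;P[...,1]=110+P[...,1]/5;P-=.4
c,s=np.cos(np.pi/6),np.sin(np.pi/6)
def pl(p,b,t):
    x,y,yaw,s0=p[:4];C=np.array([[s0+110e-3,(1-b)*.105+.025,t],[s0+110e-3,(1-b)*.105-.025,t],[s0,(1-b)*.105-.025,t],[s0,(1-b)*.105+.025,t]])
    L=np.c_[c*C[:,0]-s*C[:,2],C[:,1],.05+s*C[:,0]+c*C[:,2]]
    return L@R.from_euler('z',yaw).as_matrix().T+[x,y,0]
for t in list(itertools.permutations((.014,.020,.028)))+[None]:
    f=lambda p:np.concatenate([(proj(m,pl(p,b,p[4+b] if t is None else t[b]))-P[b]).ravel() for b in range(3)])
    q=least_squares(f,[.45,.23,-.08,-.055]+([.02]*3 if t is None else []));print(t,np.round(q.x,4),"rms px",np.sqrt(np.mean(q.fun**2)).round(2))
G=lambda l:np.array(l,float)/4+[312,70]-.4
A=G([(145,247),(316,248),(285,572),(124,573),(105,548)]);B=G([(720,250),(660,583),(600,548)])
def bx(p,h):
    C=np.array([[.06,.03,h],[.06,-.03,h],[-.06,-.03,h],[-.06,.03,h],[-.06,.03,0]]);return C@R.from_euler('z',p[2]).as_matrix().T+[p[0],p[1],0]
for h in(.026,.040):
    q=least_squares(lambda p:(proj(m,bx(p,h))-A).ravel(),[.44,-.07,0]);print("spot",h,np.round(q.x,4),"rms",np.sqrt(np.mean(q.fun**2)).round(2))
    q=least_squares(lambda p:(proj(m,bx(p,h)[[0,3,4]])-B).ravel(),[.44,-.26,0]);print("spare",h,np.round(q.x,4),"rms",np.sqrt(np.mean(q.fun**2)).round(2))
for n,u,v,z in[("fingL",573,485,.08),("fingR",617,487,.08),("stopL",157,213,.008),("stopR",280,212,.008),("mark",227,162,.023),("blkL",50,30,.036),("blkR",40,177,.036),("slideL",520,31,.03),("slideR",652,31,.03)]:
    print(n,np.round(ray(m,*G((u,v)),z),4))
E
python3 fit1.py
```

```text
(0.014, 0.02, 0.028) [ 0.4422  0.2301  0.1372 -0.039 ] rms px 2.92
(0.014, 0.028, 0.02) [ 0.4449  0.2308  0.1181 -0.0427] rms px 3.35
(0.02, 0.014, 0.028) [ 0.4478  0.2321  0.1248 -0.0467] rms px 2.73
(0.02, 0.028, 0.014) [ 0.4517  0.2327  0.0913 -0.0518] rms px 2.63
(0.028, 0.014, 0.02) [ 0.4575  0.2348  0.0884 -0.0598] rms px 1.84
(0.028, 0.02, 0.014) [ 0.4586  0.2347  0.074  -0.0613] rms px 0.52
None [ 0.6059  0.2453  0.071  -0.1896  0.102   0.0935  0.0867] rms px 0.51
spot 0.026 [ 0.4426 -0.0692  0.0104] rms 0.37
spare 0.026 [ 0.4404 -0.2669 -0.0022] rms 1.54
spot 0.04 [ 0.4455 -0.0652  0.0236] rms 1.33
spare 0.04 [ 0.4441 -0.2593  0.0382] rms 0.46
fingL [ 0.4338 -0.1674  0.08  ]
fingR [ 0.4331 -0.1817  0.08  ]
stopL [ 0.5124 -0.047   0.008 ]
stopR [ 0.5126 -0.0906  0.008 ]
mark [ 0.5309 -0.0654  0.023 ]
blkL [ 0.5729 -0.0006  0.036 ]
blkR [5.27e-01 2.00e-04 3.60e-02]
slideL [ 0.5724 -0.1542  0.03  ]
slideR [ 0.5723 -0.1971  0.03  ]
```

The fit settles it: bays from left to right are thick, mid, thin (0.5 px rms against 1.8 or more for any other order). The low riser is on the spot, so the pair is thick + mid: 26+28+20 = 74 mm. I'm going to the thick plate with the tool square to the slope.

Call:
arm_command --increments '[[[-0.095,0.255,-0.1],[0.019,-0.523,0.072],76],[[-0.095,0.255,-0.1],[0.019,-0.523,0.072],76],[[-0.095,0.255,-0.1],[0.019,-0.523,0.072],76],[[-0.095,0.255,-0.1],[0.019,-0.523,0.072],76],[[-0.095,0.255,-0.1],[0.019,-0.523,0.072],76],[[-0.095,0.255,-0.1],[0.019,-0.523,0.072],76],[[-0.095,0.255,-0.202],[0.019,-0.523,0.072],76],[[-0.095,0.255,-0.202],[0.019,-0.523,0.072],76],[[-0.095,0.255,-0.202],[0.019,-0.523,0.072],76],[[-0.095,0.255,-0.202],[0.019,-0.523,0.072],76]]' --newtons 80

```text
clock: 3.15
tcp_pos: [0.4245, 0.2667, 0.2395]
orientation: [-2.01, 1.881, -0.462]
contact_force: [0.1, 0.2, -0.3]
grip_width: 0.0649
```

```bash
cat > look.py <<'E'
import sys,pickle
from h import *
n=sys.argv[1];cam=sys.argv[2] if len(sys.argv)>2 else "wrist"
o=r.get_obs();m=r.camera_model(cam);a=r.grab_frame(cam)
print(np.round(o["tcp_pos"],4),np.round(R.from_rotvec(o["orientation"]).as_matrix(),3).tolist(),np.round(o["joints"],2),o["clock"],np.round(o["contact_force"],1))
pickle.dump((m,o),open(n+".pkl","wb"));cv2.imwrite(n+"raw.png",a)
cv2.imwrite("pics/"+n+".png",cv2.resize(a,(800,600),interpolation=cv2.INTER_CUBIC))
E
python3 look.py w2
```

```text
[0.4245 0.2667 0.2395] [[0.066, -0.884, 0.462], [-0.998, -0.059, 0.031], [-0.0, -0.463, -0.886]] [-0.91  0.04  0.    2.26  0.65  0.61 -2.9 ] 3.15 [ 0.1  0.2 -0.3]
```

View pics/w2.png

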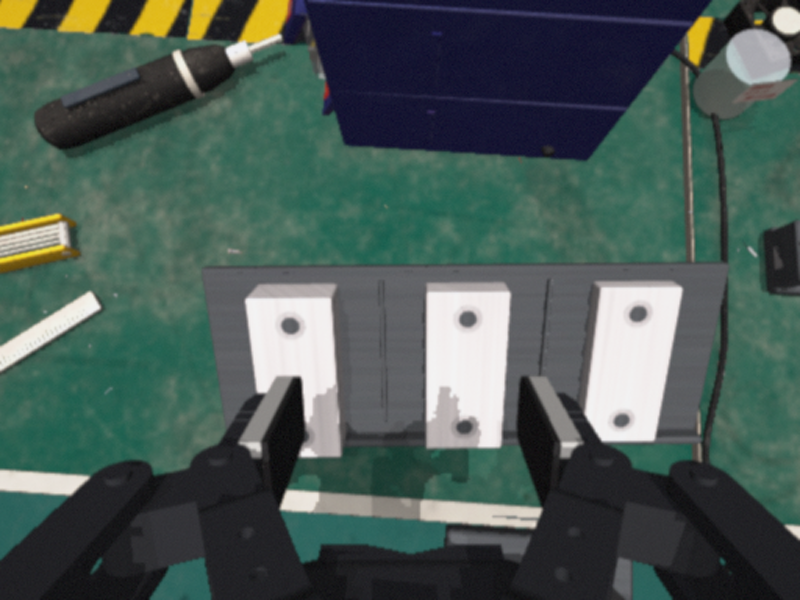

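The wrist-cam view shows the bays as fitted: thick at (295,370), mid at (467,365), thin at (635,360). Joint 7 is near its limit (-2.9), so I'll turn the hand half round the other way for the same grasp.

Call:
arm_command --increments '[[[-0.01,0.05,0],[-0.67,-0.045,1.285],76],[[-0.01,0.05,0],[-0.67,-0.045,1.285],76],[[-0.01,0.05,0],[-0.67,-0.045,1.285],76],[[-0.01,0.05,0],[-0.67,-0.045,1.285],76],[[-0.01,0.05,0],[-0.67,-0.045,1.285],76],[[-0.01,0.05,0],[-0.67,-0.045,1.285],76],[[-0.01,0.05,0],[-0.67,-0.045,1.285],76],[[-0.01,0.05,0],[-0.67,-0.045,1.285],76],[[-0.01,0.05,0],[-0.67,-0.045,1.285],76],[[-0.01,0.05,0],[-0.67,-0.045,1.285],76]]'

```text
clock: 4.2
tcp_pos: [0.4143, 0.3172, 0.2399]
orientation: [-3.012, 0.073, -0.733]
contact_force: [-0.2, -0.5, 0.3]
grip_width: 0.065
```

Call:
arm_command --increments '[[[0,0,0],[-0.67,-0.045,1.285],76],[[0,0,0],[-0.67,-0.045,1.285],76],[[0,0,0],[-0.67,-0.045,1.285],76],[[0,0,0],[-0.67,-0.045,1.285],76],[[0,0,0],[-0.67,-0.045,1.285],76],[[0,0,0],[-0.67,-0.045,1.285],76],[[0,0,0],[-0.67,-0.045,1.285],76],[[0,0,0],[-0.67,-0.045,1.285],76],[[0,0,0],[-0.67,-0.045,1.285],76],[[0,0,0],[-0.67,-0.045,1.285],76]]'

```text
clock: 5.2
tcp_pos: [0.4143, 0.3172, 0.2399]
orientation: [2.141, 1.806, 0.551]
contact_force: [0.5, 0.1, -0.6]
grip_width: 0.065
```

```bash
cat > want.py <<'E'
import sys
from h import *
# usage: want.py x y z tilt_deg yaw  -> shift & turn from measured pose (jaws along y, tool x = +plate y)
x,y,z,t,yaw=map(float,sys.argv[1:])
o=r.get_obs();N=R.from_rotvec(o["orientation"])
W=R.from_euler('z',yaw)*R.from_euler('y',-t,degrees=True)*R.from_matrix(np.array([[0,1,0],[1,0,0],[0,0,-1.]]))
print("now",np.round(o["tcp_pos"],4),"j",np.round(o["joints"],2),"F",np.round(o["contact_force"],1),"w",o["grip_width"].round(4),"clk",o["clock"])
print("shift",np.round(np.array([x,y,z])-o["tcp_pos"],4),"turn",np.round((W*N.inv()).as_rotvec(),3))
E
python3 want.py .388 .335 .146 30 .074
```

```text
Traceback (most recent call last):
  File "want.py", line 7, in <module>
    print("now",np.round(o["tcp_pos"],4),"j",np.round(o["joints"],2),"F",np.round(o["contact_force"],1),"w",o["grip_width"].round(4),"clk",o["clock"])
                                                                                                            ^^^^^^^^^^^^^^^^^^^^^
AttributeError: 'float' object has no attribute 'round'
```

```bash
sed -i 's/o\["grip_width"\].round(4)/round(o["grip_width"],4)/' want.py; cat > fit2.py <<'E'
import io,contextlib
with contextlib.redirect_stdout(io.StringIO()): from fit1 import *
m2,_=pickle.load(open("w2.pkl","rb"))
Q=[(0,[0,1,2],[(248,300),(333,297),(341,455)]),(1,[0,1,2,3],[(426,292),(509,291),(502,446),(427,447)]),(2,[0,1,2,3],[(596,287),(681,286),(657,440),(585,440)])]
T=(.028,.02,.014)
f1=lambda p:np.concatenate([(proj(m,pl(p,b,T[b]))-P[b]).ravel() for b in range(3)])
f2=lambda p:np.concatenate([(proj(m2,pl(p,b,T[b])[i])-(np.array(c,float)/1.5625-.2)).ravel() for b,i,c in Q])
for n,f in(("w1",f1),("w2",f2),("both",lambda p:np.r_[f1(p),f2(p)])):
    q=least_squares(f,[.45,.23,.07,-.06]);print(n,np.round(q.x,4),np.sqrt(np.mean(q.fun**2)).round(2))
p=q.x
for b in(0,1):
    C=pl(p,b,T[b]/2).mean(0);n=R.from_euler('z',p[2]).apply([-s,0,c]);print(b,"centre",np.round(C,4),"hover90",np.round(C+.09*n,4),"grasp",np.round(C+.006*n,4),np.round(n,3))
E
python3 fit2.py; python3 want.py .388 .335 .146 30 .074
```

```text
w1 [ 0.4586  0.2347  0.074  -0.0613] 0.52
w2 [ 0.4607  0.2341  0.0811 -0.0622] 1.04
both [ 0.4582  0.2342  0.0785 -0.0598] 0.92
0 centre [0.4388 0.338  0.0597] hover90 [0.3939 0.3344 0.1376] grasp [0.4358 0.3377 0.0649] [-0.498 -0.039  0.866]
1 centre [0.449  0.2334 0.0562] hover90 [0.4042 0.2299 0.1342] grasp [0.446  0.2332 0.0614] [-0.498 -0.039  0.866]
now [0.4143 0.3172 0.2399] j [-0.79  0.11 -0.23  2.18  0.69  0.68 -0.12] F [ 0.5  0.1 -0.6] w 0.065 clk 5.2
shift [-0.0263  0.0178 -0.0939] turn [-0.107 -0.049  0.216]
```

Call:
arm_command --increments '[[[-0.02,0.017,-0.102],[-0.107,-0.049,0.218],76],[[-0.02,0.017,-0.102],[-0.107,-0.049,0.218],76],[[-0.02,0.017,-0.102],[-0.107,-0.049,0.218],76],[[-0.02,0.017,-0.102],[-0.107,-0.049,0.218],76],[[-0.02,0.017,-0.102],[-0.107,-0.049,0.218],76],[[-0.02,0.017,-0.102],[-0.107,-0.049,0.218],76]]'

```text
clock: 5.8
tcp_pos: [0.3948, 0.3366, 0.1401]
orientation: [1.866, 2.001, 0.544]
contact_force: [0.5, -0.3, 0.9]
grip_width: 0.0648
```

```bash
python3 want.py .436 .3377 .066 30 .076; python3 look.py w3
```

```text
now [0.3948 0.3366 0.1401] j [-0.9   0.28 -0.21  2.3   1.12  0.56 -0.43] F [ 0.5 -0.3  0.9] w 0.0648 clk 5.8
shift [ 0.0412  0.0011 -0.0741] turn [-0.006  0.002  0.004]
[0.3948 0.3366 0.1401] [[-0.071, 0.863, 0.5], [0.997, 0.059, 0.041], [0.006, 0.502, -0.865]] [-0.9   0.28 -0.21  2.3   1.12  0.56 -0.43] 5.8 [ 0.5 -0.3  0.9]
```

View pics/w3.png

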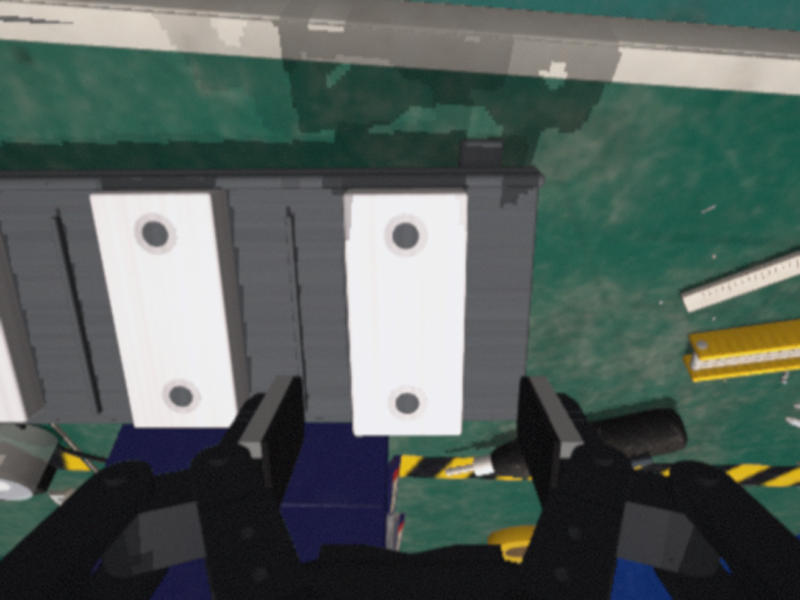

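Thick plate is centred between the jaws, its midline at x≈406 against the jaws' middle at 410, and square to them. Descending along the tool axis.

Call:
arm_command --increments '[[[0.015,-0.001,-0.028],[-0.006,0.002,0.004],76],[[0.027,0,-0.05],[-0.006,0.002,0.004],76],[[0.035,0.001,-0.064],[-0.006,0.002,0.004],76],[[0.041,0.001,-0.074],[-0.006,0.002,0.004],76],[[0.041,0.001,-0.074],[-0.006,0.002,0.004],76],[[0.041,0.001,-0.074],[-0.006,0.002,0.004],76]]'

```text
clock: 6.45
tcp_pos: [0.4347, 0.3375, 0.0647]
orientation: [1.857, 2.01, 0.534]
contact_force: [-1.2, 0.4, -0.4]
grip_width: 0.0647
```

Call:
arm_command --increments '[[[0,0,0],[0,0,0],40],[[0,0,0],[0,0,0],40],[[0,0,0],[0,0,0],40],[[0,0,0],[0,0,0],40],[[0,0,0],[0,0,0],40]]' --newtons 80

```text
clock: 6.95
tcp_pos: [0.4341, 0.3379, 0.0651]
orientation: [1.856, 2.01, 0.535]
contact_force: [-4.5, -0.6, 7.0]
grip_width: 0.049
```

Gripped at 49 mm. Lifting along the plate normal.

Call:
arm_command --increments '[[[-0.005,0,0.009],[0,0,0],40],[[-0.02,-0.001,0.034],[0,0,0],40],[[-0.03,-0.002,0.065],[0,0,0],40],[[-0.03,-0.002,0.1],[0,0,0],40],[[-0.03,-0.002,0.135],[0,0,0],40],[[-0.03,-0.002,0.135],[0,0,0],40]]'

```text
clock: 7.55
tcp_pos: [0.4048, 0.3372, 0.2034]
orientation: [1.858, 2.009, 0.544]
contact_force: [1.2, 0.2, -4.2]
grip_width: 0.0485
```

```bash
python3 want.py .441 -.069 .2 0 .006
```

```text
now [0.4048 0.3372 0.2034] j [-0.86  0.17 -0.23  2.23  0.88  0.63 -0.13] F [ 1.2  0.2 -4.2] w 0.0485 clk 7.55
shift [ 0.0362 -0.4062 -0.0034] turn [-0.026  0.525 -0.071]
```

Call:
arm_command --increments '[[[0.06,-0.25,0.01],[-0.026,0.525,-0.071],40],[[0.06,-0.25,0.01],[-0.026,0.525,-0.071],40],[[0.06,-0.25,0.01],[-0.026,0.525,-0.071],40],[[0.06,-0.25,0.01],[-0.026,0.525,-0.071],40],[[0.06,-0.25,0.01],[-0.026,0.525,-0.071],40],[[0.06,-0.25,0.01],[-0.026,0.525,-0.071],40],[[0.06,-0.25,0.01],[-0.026,0.525,-0.071],40],[[0.06,-0.25,0.01],[-0.026,0.525,-0.071],40],[[0.06,-0.25,0.01],[-0.026,0.525,-0.071],40],[[0.06,-0.25,0.01],[-0.026,0.525,-0.071],40]]'

```text
clock: 8.55
tcp_pos: [0.463, 0.0861, 0.2078]
orientation: [-2.21, -2.233, 0.015]
contact_force: [-0.3, 1.0, -5.3]
grip_width: 0.0485
```

Call:
arm_command --increments '[[[-0.02,-0.156,-0.03],[0,0,0],40],[[-0.02,-0.156,-0.03],[0,0,0],40],[[-0.02,-0.156,-0.03],[0,0,0],40],[[-0.02,-0.156,-0.03],[0,0,0],40],[[-0.02,-0.156,-0.03],[0,0,0],40],[[-0.02,-0.156,-0.03],[0,0,0],40],[[-0.02,-0.156,-0.03],[0,0,0],40]]'

```text
clock: 9.25
tcp_pos: [0.4447, -0.0685, 0.1788]
orientation: [2.207, 2.235, -0.011]
contact_force: [-0.2, 0.3, -5.3]
grip_width: 0.0482
```

```bash
python3 want.py .441 -.069 .11 0 .006; python3 look.py w4
```

```text
now [ 0.4447 -0.0685  0.1788] j [ 0.02  0.2  -0.01  2.14  0.01  0.8   1.58] F [-0.2  0.3 -5.3] w 0.0482 clk 9.25
shift [-0.0037 -0.0005 -0.0688] turn [ 0.006 -0.005 -0.007]
[ 0.4447 -0.0685  0.1788] [[-0.013, 1.0, -0.004], [1.0, 0.013, -0.006], [-0.006, -0.005, -1.0]] [ 0.02  0.2  -0.01  2.14  0.01  0.8   1.58] 9.25 [-0.2  0.3 -5.3]
```

View pics/w4.png

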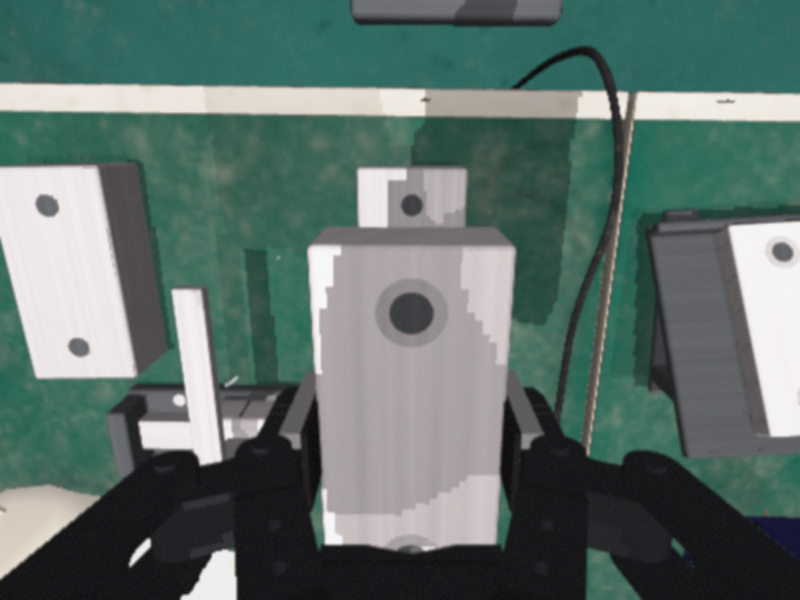

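The held plate is square to the riser: its near edge runs (309..515,247), midline 412, and the riser's near edge runs (358..466,168), midline 412. Now the offsets in numbers.

```bash
python3 - <<'E'
from h import *
import pickle
from scipy.optimize import least_squares
m,o=pickle.load(open("w4.pkl","rb"));S=1.5625
A=np.array([(358,168),(466,168)])/S-.2
e=[ray(m,*p,.026) for p in A];print("riser near end",np.round(e,4))
# plate pose: near end corners top & bottom, + hole; fit x(near end),y,z(centre),yaw,pitch
c=np.array([(309,247),(514,247),(324,228),(499,228),(318,545),(500,545)])/S-.2
def f(p):
    L=np.array([[0,-.025,.014],[0,.025,.014],[0,-.025,-.014],[0,.025,-.014]])
    W=L@R.from_euler('zy',p[3:5]).as_matrix().T+p[:3];return (proj(m,W)-c[:4]).ravel()
q=least_squares(lambda p:np.r_[f(p),p[4]*50],[.39,-.069,.17,0,0]);p=q.x
print("plate near end",np.round(p,4),"rms",np.sqrt(np.mean(q.fun**2)).round(2),"centre-tcp",np.round(p[:3]+R.from_euler('zy',p[3:5]).apply([.055,0,0])-o["tcp_pos"],4))
E
```

```text
riser near end [[ 0.3826 -0.0982  0.026 ]
 [ 0.3818 -0.0403  0.026 ]]
plate near end [ 0.393  -0.0686  0.171   0.0146  0.001 ] rms 0.84 centre-tcp [ 0.0033  0.0007 -0.0078]
```

Call:
arm_command --increments '[[[-0.004,-0.001,-0.035],[0.006,-0.005,-0.003],40],[[-0.004,-0.001,-0.07],[0.006,-0.005,-0.003],40],[[-0.004,-0.001,-0.1],[0.006,-0.005,-0.003],40],[[-0.004,-0.001,-0.12],[0.006,-0.005,-0.003],40],[[-0.004,-0.001,-0.125],[0.006,-0.005,-0.003],40],[[-0.004,-0.001,-0.125],[0.006,-0.005,-0.003],40]]'

```text
clock: 9.9
tcp_pos: [0.4403, -0.0708, 0.0534]
orientation: [-2.212, -2.229, 0.001]
contact_force: [0.2, -0.6, -4.6]
grip_width: 0.0483
```

```bash
python3 want.py .4405 -.0695 .0475 0 .01
```

```text
now [ 0.4403 -0.0708  0.0534] j [ 0.03  0.42 -0.01  2.23  0.01  0.49  1.59] F [ 0.2 -0.6 -4.6] w 0.0483 clk 9.9
shift [ 0.0002  0.0013 -0.0059] turn [-0.    -0.001  0.002]
```

Call:
arm_command --increments '[[[0,0.001,-0.002],[0,0,0.002],40],[[0,0.001,-0.003],[0,0,0.002],40],[[0,0.001,-0.004],[0,0,0.002],40],[[0,0.001,-0.004],[0,0,0.002],40]]'

```text
clock: 10.3
tcp_pos: [0.4405, -0.0707, 0.0501]
orientation: [2.212, 2.23, 0.001]
contact_force: [-0.5, -0.1, -4.4]
grip_width: 0.0484
```

Call:
arm_command --increments '[[[0,0.001,-0.001],[0,0,0],40],[[0,0.001,-0.002],[0,0,0],40],[[0,0.001,-0.002],[0,0,0],40]]'

```text
clock: 10.6
tcp_pos: [0.4401, -0.0697, 0.0475]
orientation: [2.212, 2.23, -0.001]
contact_force: [0.4, 0.7, -4.8]
grip_width: 0.0489
```

Call:
arm_command --increments '[[[0,0,-0.0005],[0,0,0],40],[[0,0,-0.001],[0,0,0],40],[[0,0,-0.001],[0,0,0],40]]'

```text
clock: 10.9
tcp_pos: [0.4401, -0.0698, 0.0465]
orientation: [2.212, 2.23, -0.001]
contact_force: [0.0, -0.2, -5.1]
grip_width: 0.0482
```

Call:
arm_command --increments '[[[0,0,-0.001],[0,0,0],40],[[0,0,-0.001],[0,0,0],40]]'

```text
clock: 11.1
tcp_pos: [0.4402, -0.0698, 0.0457]
orientation: [2.212, 2.23, -0.0]
contact_force: [0.3, 0.3, -4.5]
grip_width: 0.0486
```

Call:
arm_command --increments '[[[0,0,-0.001],[0,0,0],40],[[0,0,-0.001],[0,0,0],40]]'

```text
clock: 11.3
tcp_pos: [0.4403, -0.0698, 0.0455]
orientation: [2.213, 2.23, -0.0]
contact_force: [-3.6, 0.1, 11.9]
grip_width: 0.0483
```

Contact at 12 N with TCP z = 0.0455. Releasing and rising.

Call:
arm_command --increments '[[[0,0,0.0005],[0,0,0],76],[[0,0,0.0005],[0,0,0],76],[[0,0,0.0005],[0,0,0],76],[[0,0,0.0005],[0,0,0],76],[[0,0,0.02],[0,0,0],76],[[0,0,0.06],[0,0,0],76],[[0,0,0.1],[0,0,0],76],[[0,0,0.14],[0,0,0],76],[[0,0,0.14],[0,0,0],76]]'

```text
clock: 12.2
tcp_pos: [0.4434, -0.07, 0.1894]
orientation: [2.208, 2.225, 0.01]
contact_force: [0.5, -0.0, 0.2]
grip_width: 0.065
```

```bash
python3 look.py w5;python3 want.py .4042 .2299 .1342 30 .0765
```

```text
[ 0.4434 -0.07    0.1894] [[-0.008, 1.0, 0.01], [1.0, 0.008, -0.001], [-0.001, 0.01, -1.0]] [ 0.03  0.18 -0.01  2.14  0.    0.81  1.59] 12.2 [ 0.5 -0.   0.2]
now [ 0.4419 -0.0698  0.187 ] j [ 0.03  0.18 -0.01  2.14  0.    0.81  1.59] F [-0.2  0.3 -0.4] w 0.065 clk 12.25
shift [-0.0377  0.2997 -0.0528] turn [ 0.022 -0.517  0.067]
```

View pics/w5.png

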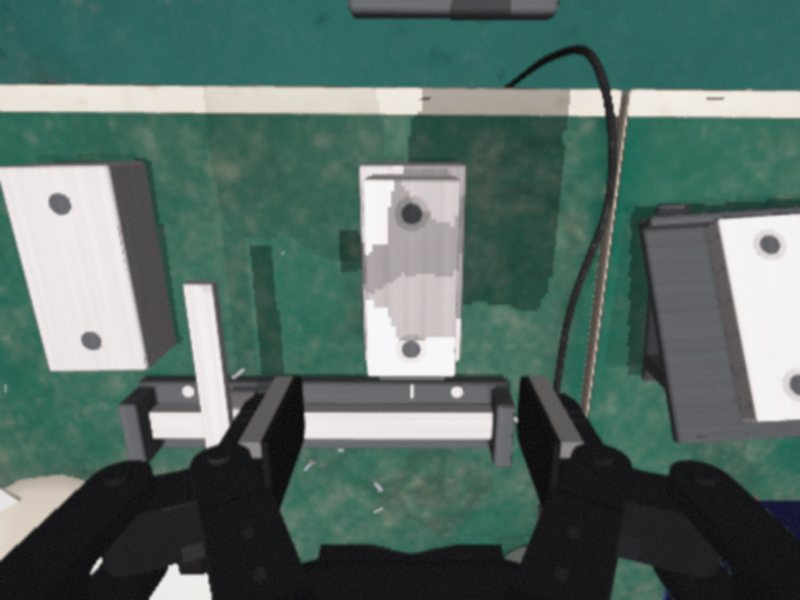

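The thick plate lies square and centred on the low riser: plate edges (364..461) inside riser edges (359..466), with about 5–6 mm showing at the near end. Next, the middle plate.

Call:
arm_command --increments '[[[0.02,0.19,0.02],[0.022,-0.517,0.067],76],[[0.02,0.19,0.02],[0.022,-0.517,0.067],76],[[0.02,0.19,0.02],[0.022,-0.517,0.067],76],[[0.02,0.19,0.02],[0.022,-0.517,0.067],76],[[0.02,0.19,0.02],[0.022,-0.517,0.067],76],[[-0.02,0.3,0],[0.022,-0.517,0.067],76],[[-0.02,0.3,0],[0.022,-0.517,0.067],76],[[-0.02,0.3,0],[0.022,-0.517,0.067],76],[[-0.02,0.3,0],[0.022,-0.517,0.067],76],[[-0.02,0.3,0],[0.022,-0.517,0.067],76]]'

```text
clock: 13.25
tcp_pos: [0.4183, 0.2335, 0.1831]
orientation: [1.858, 2.02, 0.531]
contact_force: [-0.8, 0.7, -0.2]
grip_width: 0.0644
```

```bash
python3 want.py .415 .231 .115 30 .0765
```

```text
now [0.4183 0.2335 0.1831] j [-0.53  0.11 -0.36  2.37  0.98  0.49 -0.07] F [-0.8  0.7 -0.2] w 0.0644 clk 13.25
shift [-0.0033 -0.0025 -0.0681] turn [ 0.001 -0.009 -0.007]
```

Call:
arm_command --increments '[[[0.008,-0.002,-0.04],[0.001,-0.009,-0.007],76],[[0.008,-0.002,-0.08],[0.001,-0.009,-0.007],76],[[0.008,-0.002,-0.087],[0.001,-0.009,-0.007],76],[[0.008,-0.002,-0.087],[0.001,-0.009,-0.007],76]]'

```text
clock: 13.65
tcp_pos: [0.4262, 0.2252, 0.0939]
orientation: [1.865, 2.001, 0.527]
contact_force: [-0.1, -0.4, 0.6]
grip_width: 0.0649
```

```bash
python3 want.py .445 .2331 .063 30 .0765; python3 look.py w6
```

```text
now [0.4262 0.2252 0.0939] j [-0.57  0.33 -0.32  2.43  1.56  0.46 -0.68] F [-0.1 -0.4  0.6] w 0.0649 clk 13.65
shift [ 0.0188  0.0079 -0.0309] turn [ 0.005 -0.004  0.008]
[0.4262 0.2252 0.0939] [[-0.069, 0.866, 0.495], [0.998, 0.062, 0.03], [-0.005, 0.496, -0.868]] [-0.57  0.33 -0.32  2.43  1.56  0.46 -0.68] 13.65 [-0.1 -0.4  0.6]
```

View pics/w6.png

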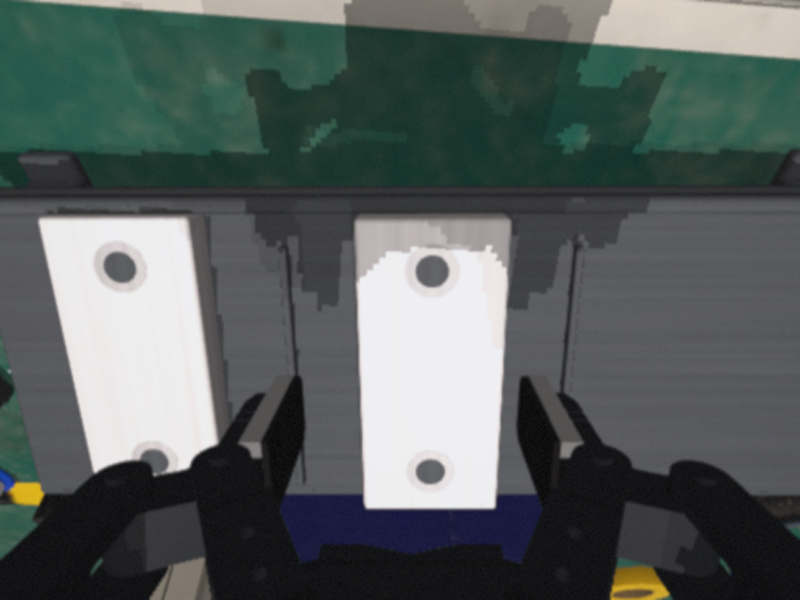

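The plate's midline is at x≈432 against the jaws' 410, and measured y is 7 mm short. Joint 4 is at its limit (2.43 of 2.44), so I'll grip 10 mm farther up the plate to gain reach and close this lateral error first.

Call:
arm_command --increments '[[[0.015,0.007,-0.002],[0.005,-0.004,0.008],76],[[0.015,0.007,-0.002],[0.005,-0.004,0.008],76],[[0.015,0.007,-0.002],[0.005,-0.004,0.008],76],[[0.015,0.007,-0.002],[0.005,-0.004,0.008],76]]'

```text
clock: 14.1
tcp_pos: [0.4435, 0.2353, 0.0964]
orientation: [1.857, 2.003, 0.551]
contact_force: [0.7, 0.4, -0.9]
grip_width: 0.0647
```

```bash
python3 want.py .4536 .2338 .068 30 .0765
```

```text
now [0.4435 0.2353 0.0964] j [-0.56  0.34 -0.31  2.4   1.59  0.45 -0.67] F [ 0.7  0.4 -0.9] w 0.0647 clk 14.1
shift [ 0.0101 -0.0015 -0.0284] turn [-0.006  0.008 -0.   ]
```

Call:
arm_command --increments '[[[0.003,-0.001,-0.01],[-0.006,0.008,0],76],[[0.007,-0.001,-0.02],[-0.006,0.008,0],76],[[0.01,-0.001,-0.028],[-0.006,0.008,0],76],[[0.01,-0.001,-0.028],[-0.006,0.008,0],76],[[0.01,-0.001,-0.028],[-0.006,0.008,0],76]]'

```text
clock: 14.6
tcp_pos: [0.4529, 0.234, 0.0672]
orientation: [1.859, 2.009, 0.535]
contact_force: [-0.2, -0.1, -0.6]
grip_width: 0.0647
```

```bash
python3 want.py .4536 .2338 .068 30 .0765
```

```text
now [0.4529 0.234  0.0672] j [-0.54  0.42 -0.31  2.39  1.72  0.47 -0.78] F [-0.2 -0.1 -0.6] w 0.0647 clk 14.6
shift [ 0.0007 -0.0002  0.0008] turn [ 0.001 -0.002 -0.001]
```

Call:
arm_command --increments '[[[0,0,0],[0,0,0],40],[[0,0,0],[0,0,0],40],[[0,0,0],[0,0,0],40],[[0,0,0],[0,0,0],40],[[0,0,0],[0,0,0],40]]' --newtons 80

```text
clock: 15.1
tcp_pos: [0.4529, 0.2342, 0.0682]
orientation: [1.858, 2.008, 0.537]
contact_force: [-3.4, -0.6, 5.4]
grip_width: 0.0479
```

Call:
arm_command --increments '[[[-0.005,0,0.009],[0,0,0],40],[[-0.01,-0.001,0.034],[0,0,0],40],[[-0.01,-0.002,0.065],[0,0,0],40],[[-0.01,-0.002,0.1],[0,0,0],40],[[-0.01,-0.002,0.14],[0,0,0],40],[[-0.01,-0.002,0.14],[0,0,0],40]]'

```text
clock: 15.7
tcp_pos: [0.4441, 0.2338, 0.212]
orientation: [1.858, 2.006, 0.546]
contact_force: [0.1, 2.2, -3.2]
grip_width: 0.0481
```

```bash
python3 want.py .455 -.0695 .19 0 .01
```

```text
now [0.4441 0.2338 0.212 ] j [-0.5   0.09 -0.34  2.31  0.87  0.5   0.09] F [ 0.1  2.2 -3.2] w 0.0481 clk 15.7
shift [ 0.0109 -0.3033 -0.022 ] turn [-0.027  0.527 -0.065]
```

Call:
arm_command --increments '[[[0.025,-0.2,0],[-0.027,0.527,-0.065],40],[[0.025,-0.2,0],[-0.027,0.527,-0.065],40],[[0.025,-0.2,0],[-0.027,0.527,-0.065],40],[[0.025,-0.2,0],[-0.027,0.527,-0.065],40],[[0.025,-0.2,0],[-0.027,0.527,-0.065],40],[[0.009,-0.303,-0.01],[-0.027,0.527,-0.065],40],[[0.009,-0.303,-0.01],[-0.027,0.527,-0.065],40],[[0.009,-0.303,-0.02],[-0.027,0.527,-0.065],40],[[0.009,-0.303,-0.02],[-0.027,0.527,-0.065],40],[[0.009,-0.303,-0.02],[-0.027,0.527,-0.065],40]]'

```text
clock: 16.7
tcp_pos: [0.4507, -0.072, 0.1862]
orientation: [-2.21, -2.229, 0.015]
contact_force: [0.1, 0.7, -2.2]
grip_width: 0.048
```

```bash
python3 look.py w7; python3 want.py .451 -.0695 .19 0 .01
```

```text
[ 0.4507 -0.072   0.1862] [[-0.009, 1.0, -0.009], [1.0, 0.009, -0.005], [-0.005, -0.009, -1.0]] [ 0.13  0.21 -0.13  2.11  0.04  0.83  1.56] 16.7 [ 0.1  0.7 -2.2]
now [ 0.4514 -0.0705  0.1867] j [ 0.13  0.21 -0.13  2.11  0.04  0.83  1.56] F [ 0.6  0.4 -3.5] w 0.0484 clk 16.75
shift [-0.0004  0.001   0.0033] turn [ 0.005 -0.007 -0.002]
```

View pics/w7.png

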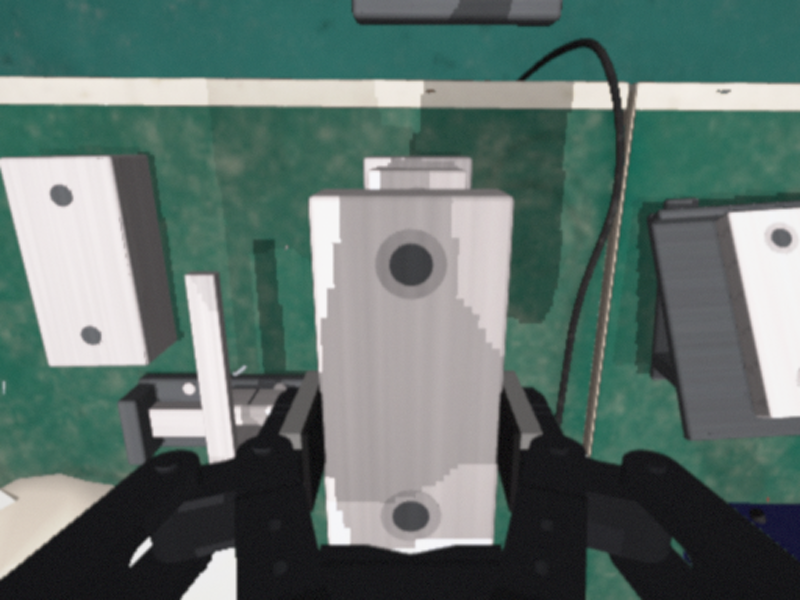

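```bash
python3 - <<'E'
from h import *
import pickle
from scipy.optimize import least_squares
m,o=pickle.load(open("w7.pkl","rb"));S=1.5625
for n,P,z in(("riser near",[(364,158),(471,158)],.026),("thick near top",[(370,169),(466,169)],.054)):
    print(n,np.round([ray(m,*(np.array(p)/S-.2),z) for p in P],4))
m5,_=pickle.load(open("w5.pkl","rb"))
for n,P,z in(("w5 riser near",[(359,166),(466,166)],.026),("w5 thick near",[(364,180),(461,180)],.054),("w5 thick far",[(367,375),(456,375)],.054)):
    print(n,np.round([ray(m5,*(np.array(p)/S-.2),z) for p in P],4))
c=np.array([(310,197),(513,197),(321,189),(500,189)])/S-.2
def f(p):
    L=np.array([[0,-.025,.01],[0,.025,.01],[0,-.025,-.01],[0,.025,-.01]])
    W=L@R.from_euler('zy',p[3:5]).as_matrix().T+p[:3];return (proj(m,W)-c).ravel()
q=least_squares(lambda p:np.r_[f(p),p[4]*50],[.39,-.069,.17,0,0]);p=q.x
print("plate near end",np.round(p,4),"rms",np.sqrt(np.mean(q.fun**2)).round(2),"centre-tcp",np.round(p[:3]+R.from_euler('zy',p[3:5]).apply([.055,0,0])-o["tcp_pos"],4))
E
```

```text
riser near [[ 0.3828 -0.0987  0.026 ]
 [ 0.3823 -0.0401  0.026 ]]
thick near top [[ 0.3873 -0.0932  0.054 ]
 [ 0.3869 -0.0455  0.054 ]]
w5 riser near [[ 0.3828 -0.0989  0.026 ]
 [ 0.3823 -0.0396  0.026 ]]
w5 thick near [[ 0.388  -0.0937  0.054 ]
 [ 0.3876 -0.0448  0.054 ]]
w5 thick far [[ 0.4968 -0.0942  0.054 ]
 [ 0.4963 -0.0434  0.054 ]]
plate near end [ 0.3875 -0.0721  0.177   0.0097  0.0066] rms 0.5 centre-tcp [-0.0081  0.0004 -0.0096]
```

Thick plate is within 0.5 mm of the riser's centre. The held mid plate's centre is 8 mm behind the TCP. Lowering it.

Call:
arm_command --increments '[[[0,0.001,-0.035],[0.005,-0.007,-0.002],40],[[0,0.001,-0.07],[0.005,-0.007,-0.002],40],[[-0.001,0.001,-0.098],[0.005,-0.007,-0.002],40],[[-0.001,0.001,-0.106],[0.005,-0.007,-0.002],40],[[-0.001,0.001,-0.106],[0.005,-0.007,-0.002],40]]'

```text
clock: 17.25
tcp_pos: [0.4507, -0.0684, 0.0809]
orientation: [-2.207, -2.234, -0.001]
contact_force: [0.4, -0.3, -2.8]
grip_width: 0.0481
```

```bash
python3 want.py .4506 -.0695 .0735 0 .01
```

```text
now [ 0.4507 -0.0684  0.0809] j [ 0.11  0.38 -0.12  2.19  0.08  0.57  1.52] F [ 0.4 -0.3 -2.8] w 0.0481 clk 17.25
shift [-0.0001 -0.0011 -0.0074] turn [-0.001 -0.001 -0.002]
```

Call:
arm_command --increments '[[[0,-0.001,-0.003],[0,0,-0.002],40],[[0,-0.001,-0.006],[0,0,-0.002],40],[[0,-0.001,-0.006],[0,0,-0.002],40]]'

```text
clock: 17.55
tcp_pos: [0.4517, -0.0707, 0.0763]
orientation: [2.211, 2.229, 0.004]
contact_force: [0.6, -1.1, -2.5]
grip_width: 0.0487
```

Call:
arm_command --increments '[[[0,0,-0.001],[0,0,0],40],[[0,0,-0.001],[0,0,0],40]]'

```text
clock: 17.75
tcp_pos: [0.4513, -0.0708, 0.0749]
orientation: [2.212, 2.229, 0.004]
contact_force: [0.1, -0.6, -3.5]
grip_width: 0.0485
```

Call:
arm_command --increments '[[[0,0,-0.001],[0,0,0],40],[[0,0,-0.001],[0,0,0],40]]'

```text
clock: 17.95
tcp_pos: [0.4511, -0.0708, 0.0736]
orientation: [2.212, 2.23, 0.003]
contact_force: [0.3, -0.5, -3.1]
grip_width: 0.0482
```

Call:
arm_command --increments '[[[-0.0005,0.001,-0.0005],[0,0,0],40],[[-0.0005,0.001,-0.001],[0,0,0],40],[[-0.0005,0.001,-0.001],[0,0,0],40]]'

```text
clock: 18.25
tcp_pos: [0.4506, -0.0697, 0.0725]
orientation: [2.212, 2.23, 0.003]
contact_force: [-0.6, -0.4, -2.7]
grip_width: 0.0478
```

Call:
arm_command --increments '[[[0,0,-0.001],[0,0,0],40],[[0,0,-0.001],[0,0,0],40]]'

```text
clock: 18.45
tcp_pos: [0.4506, -0.0697, 0.0715]
orientation: [2.212, 2.23, 0.003]
contact_force: [0.7, 0.4, -3.1]
grip_width: 0.0483
```

Call:
arm_command --increments '[[[0,0,-0.001],[0,0,0],40],[[0,0,-0.001],[0,0,0],40]]'

```text
clock: 18.65
tcp_pos: [0.4508, -0.0698, 0.0708]
orientation: [2.212, 2.23, 0.003]
contact_force: [-0.7, 0.5, -0.5]
grip_width: 0.0483
```

Call:
arm_command --increments '[[[0,0,-0.0005],[0,0,0],40],[[0,0,-0.0005],[0,0,0],40]]'

```text
clock: 18.85
tcp_pos: [0.4507, -0.0698, 0.0707]
orientation: [2.212, 2.23, 0.003]
contact_force: [-3.2, 0.1, 8.9]
grip_width: 0.0481
```

Contact, so releasing. Then I rise and move over the slide's tab, to see the stack and tab together.

Call:
arm_command --increments '[[[0,0,0.0005],[0,0,0],76],[[0,0,0.0005],[0,0,0],76],[[0,0,0.0005],[0,0,0],76],[[0,0,0.0005],[0,0,0],76],[[0,0,0.02],[0,0,0],76],[[0,0,0.06],[0,0,0],76],[[0,0,0.1],[0,0,0],60],[[0,0,0.14],[0,0,0],60],[[0,0,0.18],[0,0,0],60],[[0,0,0.18],[0,0,0],60]]'

```text
clock: 19.85
tcp_pos: [0.4538, -0.0699, 0.2553]
orientation: [2.207, 2.224, 0.013]
contact_force: [-0.0, 0.2, -0.4]
grip_width: 0.0511
```

Call:
arm_command --increments '[[[0.07,-0.07,0.01],[0,0,0],60],[[0.07,-0.07,0.01],[0,0,0],60],[[0.07,-0.07,0.01],[0,0,0],60],[[0.07,-0.07,0.01],[0,0,0],60],[[0.07,-0.07,0.01],[0,0,0],60]]'

```text
clock: 20.35
tcp_pos: [0.5198, -0.1389, 0.2592]
orientation: [-2.211, -2.23, -0.002]
contact_force: [-0.0, 0.4, 0.2]
grip_width: 0.0514
```

```bash
python3 look.py w8; python3 want.py .5476 -.175 .17 0 .01
```

```text
[ 0.5198 -0.1389  0.2592] [[-0.009, 1.0, -0.0], [1.0, 0.009, 0.002], [0.002, -0.0, -1.0]] [ 0.21  0.24 -0.07  1.87  0.02  1.03  1.71] 20.35 [-0.   0.4  0.2]
now [ 0.5198 -0.1387  0.2595] j [ 0.21  0.24 -0.07  1.87  0.02  1.03  1.71] F [-0.2  0.3  0.8] w 0.0514 clk 20.4
shift [ 0.0278 -0.0363 -0.0895] turn [-0.002  0.     0.001]
```

View pics/w8.png

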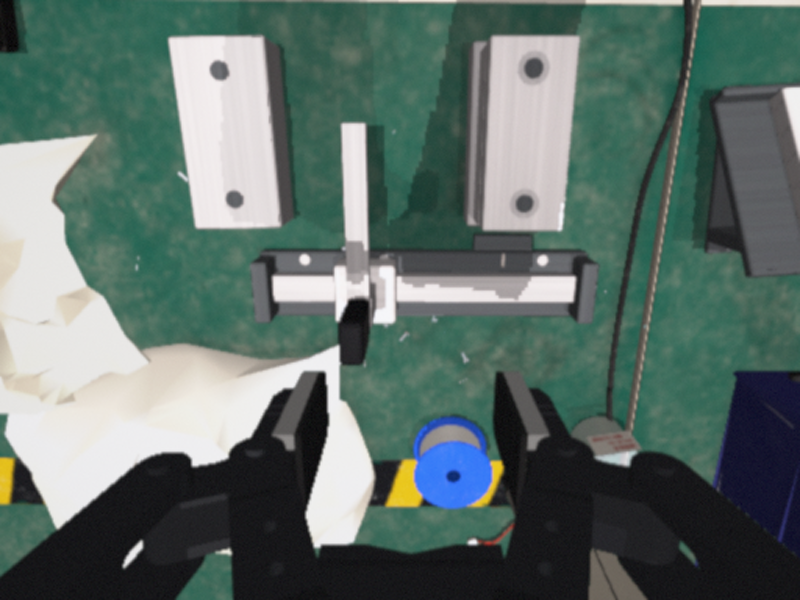

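```bash
python3 - <<'E'
from h import *
import pickle
m,o=pickle.load(open("w8.pkl","rb"));S=1.5625
for n,P,z in(("mid top",[(491,37),(579,37),(562,230),(483,230)],.074),("thick near/far left",[(474,41),(470,224)],.054),("riser far left",[(467,226)],.026),("finger end",[(342,124),(366,124)],.0805),("finger root",[(346,245),(368,245)],.0805),("tab top far",[(341,362),(362,362)],.131),("tab top near",[(342,322),(369,322)],.131),("slide body",[(334,266),(396,266),(336,322),(396,322)],.04),("mark",[(502,261)],.023),("stop",[(474,236),(533,236)],.008)):
    print(n,np.round([ray(m,*(np.array(p)/S-.2),z) for p in P],4).tolist())
E
```

```text
mid top [[0.3886, -0.0949, 0.074], [0.3882, -0.046, 0.074], [0.4961, -0.0447, 0.074], [0.4965, -0.0937, 0.074]]
thick near/far left [[0.3873, -0.102, 0.054], [0.4961, -0.0995, 0.054]]
riser far left [[0.502, -0.0982, 0.026]]
finger end [[0.4354, -0.1783, 0.0805], [0.4352, -0.1646, 0.0805]]
finger root [[0.5054, -0.1781, 0.0805], [0.5053, -0.1646, 0.0805]]
tab top far [[0.5604, -0.1762, 0.131], [0.5603, -0.1647, 0.131]]
tab top near [[0.537, -0.175, 0.131], [0.5369, -0.1605, 0.131]]
slide body [[0.5288, -0.1921, 0.04], [0.5284, -0.1485, 0.04], [0.5707, -0.1921, 0.04], [0.5703, -0.1485, 0.04]]
mark [[0.5281, -0.0711, 0.023]]
stop [[0.5125, -0.0906, 0.008], [0.5121, -0.0461, 0.008]]
```

The stack is square: the mid plate's centre is at (0.4424, -0.0698), against the riser's at (0.4426, -0.0693). The finger is at y≈-0.171, so the slide needs about +0.101 m. Going to the tab.

Call:
arm_command --increments '[[[0.028,-0.032,-0.04],[-0.002,0,0.001],60],[[0.028,-0.032,-0.08],[-0.002,0,0.001],60],[[0.028,-0.032,-0.115],[-0.002,0,0.001],60],[[0.028,-0.032,-0.14],[-0.002,0,0.001],60],[[0.028,-0.032,-0.149],[-0.002,0,0.001],60],[[0.028,-0.032,-0.149],[-0.002,0,0.001],60]]'

```text
clock: 21.0
tcp_pos: [0.5477, -0.1708, 0.1103]
orientation: [-2.21, -2.233, 0.001]
contact_force: [0.0, 0.3, -0.4]
grip_width: 0.0512
```

Call:
arm_command --increments '[[[0,0,0],[0,0,0],0],[[0,0,0],[0,0,0],0],[[0,0,0],[0,0,0],0],[[0,0,0],[0,0,0],0],[[0,0,0],[0,0,0],0],[[0,0,0],[0,0,0],0],[[0,0,0],[0,0,0],0]]' --newtons 30

```text
clock: 21.7
tcp_pos: [0.5497, -0.1718, 0.1128]
orientation: [2.209, 2.228, 0.003]
contact_force: [-0.9, 1.0, 7.4]
grip_width: 0.0136
```

Call:
arm_command --increments '[[[0,0.005,0.001],[0,0,0],0],[[0,0.015,0.001],[0,0,0],0],[[0,0.027,0.001],[0,0,0],0],[[0,0.04,0.001],[0,0,0],0],[[0,0.053,0.001],[0,0,0],0],[[0,0.066,0.001],[0,0,0],0],[[0,0.079,0.001],[0,0,0],0],[[0,0.09,0.001],[0,0,0],0],[[0,0.097,0.001],[0,0,0],0],[[0,0.101,0.001],[0,0,0],0]]'

```text
clock: 22.7
tcp_pos: [0.5491, -0.0688, 0.1128]
orientation: [2.208, 2.231, 0.002]
contact_force: [0.4, -2.4, 6.6]
grip_width: 0.0136
```

```bash
python3 look.py w9; python3 - <<'E'
from h import *
a=cv2.imread("w9raw.png");cv2.imwrite("pics/w9c.png",cv2.resize(a[0:200,150:400],(800,640),interpolation=cv2.INTER_CUBIC)[:600])
E
```

```text
[ 0.5491 -0.0688  0.1128] [[-0.01, 1.0, 0.003], [1.0, 0.01, -0.001], [-0.001, 0.003, -1.0]] [ 0.07  0.45 -0.07  1.96  0.05  0.73  1.55] 22.7 [ 0.4 -2.4  6.6]
```

The viewer's limit is reached, so I'll check the finger's position numerically from edge profiles before letting go.

```bash
python3 - <<'E'
from h import *
import pickle
m,o=pickle.load(open("w9.pkl","rb"));g=cv2.cvtColor(cv2.imread("w9raw.png"),cv2.COLOR_BGR2GRAY).astype(float)
for X in(.445,.455,.47,.485):
    v=proj(m,[[X,-.07,.0805]])[0,1];
    if v<2: print(X,"out",v);continue
    row=g[int(v)-1:int(v)+2].mean(0);d=np.abs(np.diff(cv2.GaussianBlur(row[None],(5,1),0)[0]))
    pk=[i for i in range(150,400) if d[i]>4 and d[i]==d[max(0,i-3):i+4].max()]
    print(X,round(v,1),[(i,int(row[i-3]),int(row[i+4]),round(ray(m,i+.5,v,.0805)[1],4),round(ray(m,i+.5,v,.074)[1],4)) for i in pk])
E
```

```text
0.445 23.0 [(209, 95, 242, np.float64(-0.093), np.float64(-0.0939)), (243, 241, 160, np.float64(-0.078), np.float64(-0.0784)), (280, 180, 204, np.float64(-0.0617), np.float64(-0.0614)), (316, 204, 75, np.float64(-0.0459), np.float64(-0.045)), (391, 64, 95, np.float64(-0.013), np.float64(-0.0107))]
0.455 47.7 [(210, 80, 243, np.float64(-0.0929), np.float64(-0.0939)), (243, 241, 159, np.float64(-0.0781), np.float64(-0.0784)), (254, 153, 172, np.float64(-0.0731), np.float64(-0.0733)), (279, 183, 205, np.float64(-0.0619), np.float64(-0.0616)), (315, 203, 77, np.float64(-0.0458), np.float64(-0.0448)), (388, 61, 96, np.float64(-0.013), np.float64(-0.0107))]
0.47 82.9 [(211, 75, 244, np.float64(-0.093), np.float64(-0.094)), (236, 242, 225, np.float64(-0.0814), np.float64(-0.0819)), (245, 227, 132, np.float64(-0.0772), np.float64(-0.0776)), (263, 154, 184, np.float64(-0.0689), np.float64(-0.0689)), (279, 182, 204, np.float64(-0.0615), np.float64(-0.0612)), (313, 204, 63, np.float64(-0.0458), np.float64(-0.0448)), (381, 63, 89, np.float64(-0.0143), np.float64(-0.0121))]
0.485 116.0 [(213, 72, 244, np.float64(-0.0926), np.float64(-0.0936)), (232, 244, 163, np.float64(-0.0835), np.float64(-0.0841)), (247, 161, 150, np.float64(-0.0764), np.float64(-0.0767)), (271, 154, 183, np.float64(-0.0649), np.float64(-0.0648)), (278, 183, 203, np.float64(-0.0616), np.float64(-0.0613)), (311, 202, 66, np.float64(-0.0459), np.float64(-0.0449)), (377, 68, 101, np.float64(-0.0144), np.float64(-0.0122))]
```

Stack edges are at y -0.0939 and -0.0449 (middle -0.0694). The finger's are about -0.077 and -0.0617 (middle about -0.069), so it is over the middle. Letting go and rising clear.

Call:
arm_command --increments '[[[0,0,0],[0,0,0],50],[[0,0,0],[0,0,0],50],[[0,0,0],[0,0,0],50],[[0,0,0],[0,0,0],50],[[0,0,0],[0,0,0],50],[[0,0,0.03],[0,0,0],50],[[0,0,0.07],[0,0,0],50],[[-0.02,0,0.11],[0,0,0],50],[[-0.06,0,0.15],[0,0,0],50],[[-0.06,0,0.15],[0,0,0],50]]'

```text
clock: 23.75
tcp_pos: [0.4878, -0.0713, 0.2661]
orientation: [2.208, 2.226, 0.006]
contact_force: [1.6, 0.1, -0.8]
grip_width: 0.0427
```

```bash
python3 look.py w10; python3 - <<'E'
from h import *
import pickle
m,o=pickle.load(open("w10.pkl","rb"));g=cv2.cvtColor(cv2.imread("w10raw.png"),cv2.COLOR_BGR2GRAY).astype(float)
print("grip",o["grip_width"])
for X,z in((.385,.026),(.395,.074),(.415,.074),(.425,.074),(.44,.0805),(.455,.0805),(.475,.0805)):
    v=proj(m,[[X,-.07,z]])[0,1]
    if v<2: print(X,"out",v);continue
    row=g[int(v)-1:int(v)+2].mean(0);d=np.abs(np.diff(cv2.GaussianBlur(row[None],(3,1),0)[0]))
    u0,u1=[int(proj(m,[[X,y,z]])[0,0]) for y in(-.11,-.03)]
    pk=[i for i in range(u0,u1) if d[i]>5 and d[i]==d[i-2:i+3].max()]
    print(X,z,round(v,1),[(i,int(row[i-2]),int(row[i+3]),float(round(ray(m,i+.5,v,z)[1],4))) for i in pk])
u=int(proj(m,[[.44,-.085,.074]])[0,0]);print("col y=-.085",end=" ")
col=g[:,u-1:u+2].mean(1);d=np.abs(np.diff(col));print([(i,int(col[max(0,i-2)]),int(col[i+3]),float(round(ray(m,u,i+.5,.074)[0],4))) for i in range(3,230) if d[i]>12 and d[i]==d[max(0,i-2):i+3].max()])
E
```

```text
[ 0.4878 -0.0713  0.2661] [[-0.008, 1.0, 0.007], [1.0, 0.008, -0.002], [-0.002, 0.007, -1.0]] [ 0.09  0.16 -0.08  1.96  0.02  1.02  1.58] 23.75 [ 1.6  0.1 -0.8]
grip 0.04268653188971586
0.385 0.026 61.2 [(237, 89, 233, -0.0988), (266, 236, 198, -0.0683), (293, 176, 75, -0.0398)]
0.395 0.074 68.9 [(237, 88, 243, -0.0953), (266, 244, 207, -0.0686), (291, 210, 93, -0.0456)]
0.415 0.074 91.6 [(238, 84, 245, -0.0946), (259, 245, 206, -0.0749), (292, 199, 65, -0.0439)]
0.425 0.074 102.6 [(238, 91, 245, -0.0948), (259, 245, 208, -0.0748), (292, 186, 72, -0.0435)]
0.44 0.0805 119.4 [(238, 85, 244, -0.0945), (257, 243, 169, -0.0766), (273, 175, 208, -0.0615), (291, 195, 70, -0.0445)]
0.455 0.0805 135.3 [(231, 78, 58, -0.1014), (239, 65, 244, -0.0938), (253, 244, 172, -0.0804), (258, 172, 141, -0.0756), (273, 142, 169, -0.0612), (291, 160, 67, -0.0439)]
0.475 0.0805 155.9 [(231, 88, 62, -0.1019), (239, 54, 203, -0.094), (247, 166, 184, -0.0862), (257, 181, 141, -0.0764), (269, 146, 158, -0.0647), (273, 163, 198, -0.0608), (290, 199, 68, -0.0442)]
col y=-.085 [(18, 85, 231, 0.3534), (32, 229, 98, 0.3647), (58, 100, 240, 0.3862), (149, 244, 166, 0.4701), (175, 210, 102, 0.4968), (181, 100, 81, 0.5031), (193, 101, 230, 0.5161), (227, 224, 100, 0.5545)]
```

```bash
python3 -c "
from bench import r
print(r.hand_in())"
```

```text
the job is handed in; nothing more can be done
None
```

I laid the thick (28 mm) and middle (20 mm) plates on the low (26 mm) riser, which stands on the gauge's spot. That makes a nominal 74 mm stack, leaving 2.5 mm under the finger. I then slid the finger over the stack, let go, rose clear and handed in at about 24 s. The thin plate stays on the rack, and neither riser was knowingly moved.

**Stack:** The riser's centre measured (0.4426, -0.0693). The thick plate was within about 0.5 mm of it, and the middle plate at (0.4424, -0.0698). All were square to the eye. The stack's 74 mm height follows from which plates and riser I identified in the images; I did not measure it directly.

**Finger:** After letting go, the stack's middle was at y ≈ -0.069 and the finger's at about -0.0687. The finger's left edge may include its shadow, so that is good to about 1 mm.

**Deviations:**
- **Joint limits:** Joint 7 and then joint 4 came close to their limits. I turned the hand half round and gripped the middle plate 10 mm farther up.
- **Forces:** The highest force reading was about 12 N, when setting down the thick plate.
- **Last checks:** The 12-picture limit was used up before the last look, so the final finger check came from edge profiles rather than by eye.

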